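Find the high spot of a worn trolley wheel

ROBOT

A 7-joint arm with a two-finger parallel gripper is mounted at the origin on the work surface. World frame = base frame: x ahead of the robot, y to its left, z up, the work surface at z = 0. Lengths are in m, angles in rad, forces in N, time in s.
With the tool pointing down it reaches from about 0.425 to 0.925 m from the base axis. Payload 6.8 kg.
Tool frame: the origin (TCP) lies midway between the tips of the shut fingers; the grasp point (between the pads) lies 19 mm behind it; z points along the fingers, y is the line along which they close (so a half turn about z gives the same grasp; the last joint's range is limited). The gripper opens to 85 mm and grips with 20 to 120 N. Pads are 22 mm wide; open, the fingers measure 114 mm over their backs; the gripper's body (76 mm by 85 mm) begins 54 mm behind the grasp point. The pads swing forward as they close: fully open they stand 13 mm farther back than shut.
Start: joints at [1.156, 0.477, 0.022, 1.555, -0.011, 1.109, -0.083], TCP at [0.204, -0.643, 0.231] pointing down, gripper open.
Joint ranges: [-2.96, 2.96], [-0.34, 2.1], [-1.41, 1.46], [0.24, 2.44], [-1.37, 4.51], [0.17, 1.92], [-2.96, 2.96]. Speed limits (rad/s): [2.39, 2.39, 3.14, 3.14, 3.14, 3.14, 3.14].

INTERFACE

Orientations are given as a rotation vector (axis times angle).
In Python, from bench import r gives the robot as it stands. The module is installed in compiled form; this text tells all that it offers.
- The arm moves only by the tool apply_moves, never from a script. Its argument "rows" is a list of rows, each a list of 6 numbers: the shift along the tool's x, y, z scaled (see below), then the turn, a rotation vector about the tool's x, y, z scaled (see below). A call has 1 to 5 rows; each row is the pose to reach, as a shift and turn from the pose commanded when the call began, along the tool's axes at that moment; what a row does not reach only later rows make up. The controller multiplies each number of a shift by 0.25 m and each number of a turn by 90 degrees. A row lasts 1/8 s, in which the tool goes at most 62.5 mm and 10.7 degrees, less where a joint would pass 70% of its speed; a pose out of reach is approached as far as the arm can. A call with a number of a shift or a turn outside -1 to 1 is refused whole. A call with a gripper value outside its range is refused whole. "claw" is the opening, from 0 (shut) to 1 (fully open), set as the call begins (left out, the last holds). The fingers move at their own pace and stop on an object; "newtons" is the grip in N (left out, the last holds). Time passes only in rows, so rows that repeat a pose let the fingers close. It gives the time, the measured TCP pose, the force, the opening and the grip force at its end, in the units of the state.
- r.get_obs(): the state, without advancing time (a new reading comes with each control period).
- r.grab_frame(name): name is "scene" or "top" or "wrist"; returns a dict with "pixels" (400x640x3 uint8, red, green, blue), "intrinsics" (3x3 intrinsics, pixels), "dist" ([k1, k2, p1, p2, k3] as OpenCV has them; the pictures are not rectified), "eye" and "attitude" of the camera in the world. Camera axes: x right, y up, looking along -z (the intrinsics and any distortion apply to the point x, -y, -z); pixel columns grow to the right and rows downward; lengths in m; the calibration is good to about 2 mm. A picture is of the moment at which its call begins. There is no depth.
- r.hand_in(): hands the job in; it is judged then, once.
Trained networks look in a picture, given as the dict that the camera call returned (one of the last four; its "shot" number tells which), for a name from the list of things; names that differ only in an ending like _2 or _b are one class to them, and where a whole thing is asked for, a point or a joint stands for the part that bears it (a point fixed in the world has none). Each returns a list of dicts, best first, with "conf" (0 to 1); they miss things now and then, are a little off and sometimes report something else, mostly with a low value. They report only what shows in the picture. A call takes as long as a camera call.
- r.search_frame(picture, thing): "rect" ([left, top, width, height] in pixels, round what is visible of it).
- r.outline_of(picture, thing): "pixels" (400x640 bool, what is visible of it) and "rect" ([left, top, width, height] in pixels, round what is visible of it).
- r.landmark_of(picture, thing): "point" ([column, row] in pixels: a listed point, or the origin of a listed thing).
The state is a dict: "clock": time; "joints": joint angles; "qvel": joint speeds; "tau": joint torques, N m; "tcp_pos": TCP position; "orientation": TCP orientation; "contact_force": force on the tool from outside, world axes, zero at the start; "moment": the same for the moment, N m; "grip_width": finger opening in m; "gripper_force": force on a finger pad.
Only numpy, scipy, OpenCV 4.12 (cv2) and the standard library are available. Lean on these libraries where they do the work, as an engineer would, in place of code of your own. Each camera call takes 0.05 s, during which the arm holds its last target. There are 200 camera calls.

TASK

Check the worn sack-truck wheel on the run-out fixture: push the dial indicator's slide by its upright plate towards the wheel until it is fully home, so that the sprung plunger bears on the tyre, and only then turn the wheel round by its upright pins to find the tyre's high spot. Leave the wheel at rest with the high spot under the plunger (the dial within half a millimetre of its highest reading) and the slide still home, without shifting the jar or the can beside the fixture.

Things in the scene. Friction and masses are not known exactly. Their poses are not given: they have to be found in the camera images.
- fixture: Run-out fixture fixed to the table: a grey base plate 160 x 370 mm, 12 mm thick, with the wheel's upright spindle and a rail for the indicator. Origin on the table surface under the wheel's axis; z up. Its -y axis points from the wheel along the rail to the indicator; the base reaches from y = +85 to -285 mm.
- axis (a point): Point on the wheel's upright axis at the height of the plunger, 60 mm above the table. The tyre around it is black rubber, about 150 mm across, its edge 45 to 75 mm above the table, and worn out of round: seen from the axis its edge stands between 71 mm and 79 mm away, smoothly once round like an off-centre circle. Where the 79 mm high spot lies relative to the pins differs from run to run.
- pin (a point): Half-way point, 108 mm above the table, of one of the wheel's four equal upright steel pins, 90 degrees apart, which turn with the wheel and its tyre. Each is 14 mm thick, on a circle of 55 mm radius about the axis, from the aluminium drive plate's top (83 mm above the table) to 128 mm. A low nut of 28 mm diameter in the middle reaches 93 mm. Pushing a pin sideways with about 5 N turns the wheel; it stays where it is left.
- wheel (a joint): Turn of the wheel in rad, growing counterclockwise from above, endless in practice. The pin stands on the fixture's x axis at 0.
- slide (a joint): Position of the indicator's slide in m: 0 is fully back, 0.05 fully home against its stop, nearest the wheel. It takes about 7 N to move plus up to 2.5 N of plunger spring, and stays where it is left.
- plate (a point): Middle of the outer face (the one away from the wheel), 84 mm above the table, of the slide's upright steel push plate: 44 mm wide, 12 mm thick, top edge 106 mm above the table. Push it along the fixture's +y, towards the wheel. The point moves with the slide; from it to the dial's centre is 56 mm, to the wheel's axis 196 mm with the slide home.
- dial (a point): Centre of the dial's white face, 70 mm above the table, facing up; the black dial body is 74 mm across and the needle turns above the face.
- needle (a joint): The dial's black needle, in rad clockwise from above: 0 points to the wheel, plunger fully out; one turn is 20 mm of plunger travel, so it grows by 0.314 rad per mm that the plunger is pushed in (18 mm at most). With the slide home it swings from about 1.6 rad at the tyre's low spot to about 4.1 rad at its high spot.
- tip (a point): Front end of the indicator's plunger, 60 mm above the table, a steel rod 7 mm thick with a round end that points along the fixture's +y to the wheel's axis and springs outwards with 1 to 2.5 N.
- jar_c (a point): Half-way up a jar, 60 mm across and 85 mm tall, standing on the table beside the fixture: a bystander.
- can_c (a point): Half-way up a plain metal can, 54 mm across and 115 mm tall, standing on the table beside the fixture: a bystander.

How it is judged:
On the way:
1. the indicator's slide is fully home, its plunger bearing on the tyre (value of joint slide above 0.047 m and value of joint needle above 0.5 rad), for 0.2 s.
At the end, for the whole second after the job is handed in: The slide is within 3 mm of its home stop, the plunger is pressed in by the tyre, the tyre's edge under the plunger stands more than 78.3 mm from the axis (within 0.7 mm of the 79 mm high spot, about 30 degrees either way), and the wheel is at rest (all of step 1 and horizontal distance between tip and axis above 0.0783 m and velocity of joint wheel between -0.05 and 0.05 rad/s); the robot touches nothing.
It fails at once if the jar or the can is shifted by more than 20 mm or knocked over (distance of any of jar_c, can_c from where it was at the start of the episode above 0.02 m).
It fails at once if the wheel is turned while the slide is not home (value of joint slide below 0.045 m and (velocity of joint wheel above 0.3 rad/s or velocity of joint wheel below -0.3 rad/s)).
It also fails if it takes over 72 s, if anything falls off the work surface, if the arm or the gripper's body presses on something with over 40 N, if the wrist force passes 120 N, or if a joint passes its speed limit or range.

## Working session

There is one attempt and no reset: what is moved stays moved. The work goes in short steps, Python scripts to look and compute and a tool call to move; the robot and the scene stay as the last step left them, time stands still between calls to the robot, and variables do not carry over. Pictures are saved under pics/ and viewed, at most 10 in all, crops included, and the job is handed in when it is done.

Besides the shell and the picture viewer there is one more tool, called after ">>>" as name([rows], argument=value, ...), one row to a line, values as JSON. apply_moves: Moves the arm, as the interface text tells. Its arguments: {"type":"object","properties":{"rows":{"type":"array","items":{"type":"array","items":{"type":"number"}}},"claw":{"type":"number"},"newtons":{"type":"number"}},"required":["rows"]}

```bash
mkdir -p pics; cat > h.py <<'E'
import numpy as np, cv2
from scipy.spatial.transform import Rotation as R
from bench import r
def rot(a):
    a=np.array(a,float)
    if a.shape==(3,3): return a
    return R.from_rotvec(a).as_matrix() if a.size==3 else R.from_quat(a).as_matrix()
def ray(p,uv):
    q=cv2.undistortPoints(np.array([[uv]],float),np.array(p["intrinsics"]),np.array(p["dist"]))[0,0]
    return np.array(p["eye"]),rot(p["attitude"])@np.array([q[0],-q[1],-1])
def atz(p,uv,z):
    e,d=ray(p,uv); return e+d*(z-e[2])/d[2]
def save(p,n): cv2.imwrite("pics/"+n,p["pixels"][:,:,::-1])
E
python3 - <<'E'
from h import *
o=r.get_obs(); print(o["clock"],o["tcp_pos"],o["orientation"])
Z=dict(fixture=0,axis=.06,pin=.108,plate=.084,dial=.07,tip=.06,jar_c=.0425,can_c=.0575)
for n in ("top","scene"):
    p=r.grab_frame(n); save(p,n+"0.png"); print(n,p["eye"],p["attitude"])
    for k,z in Z.items():
        for d in r.landmark_of(p,k)[:4 if k=="pin" else 1]: print(k,round(d["conf"],2),np.round(d["point"]),atz(p,d["point"],z).round(3))
E
```

```text
0.0 [ 0.20366373 -0.6429223   0.23032304] [-3.10292752e+00 -4.79712768e-01  6.17346549e-04]
top [0.56602249 0.01440467 0.82736011] [ 0.04875948 -0.0629603  -1.58203068]
fixture 0.61 [276. 236.] [0.538 0.072 0.   ]
axis 0.84 [277. 236.] [0.541 0.065 0.06 ]
pin 0.96 [256. 213.] [0.583 0.098 0.108]
plate 0.79 [407. 221.] [ 0.565 -0.167  0.084]
dial 0.63 [376. 227.] [ 0.554 -0.113  0.07 ]
tip 0.48 [335. 230.] [ 0.551 -0.039  0.06 ]
jar_c 0.74 [262. 155.] [0.692 0.094 0.042]
can_c 0.89 [363. 155.] [ 0.689 -0.094  0.057]
scene [ 1.2252663  -0.03603644  0.59744446] [0.68891167 0.68904859 1.42130237]
fixture 0.83 [361. 214.] [0.535 0.064 0.   ]
axis 0.65 [363. 191.] [0.532 0.066 0.06 ]
pin 0.75 [387. 185.] [0.579 0.105 0.108]
pin 0.69 [315. 200.] [ 0.616 -0.033  0.108]
plate 0.75 [246. 195.] [ 0.565 -0.166  0.084]
dial 0.71 [275. 194.] [ 0.546 -0.111  0.07 ]
tip 0.5 [314. 198.] [ 0.549 -0.035  0.06 ]
jar_c 0.74 [389. 254.] [0.693 0.095 0.042]
can_c 0.9 [287. 251.] [ 0.693 -0.085  0.057]
```

View pics/top0.png

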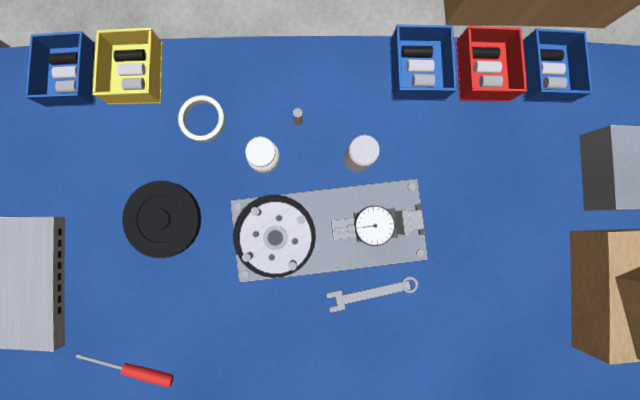

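View pics/scene0.png

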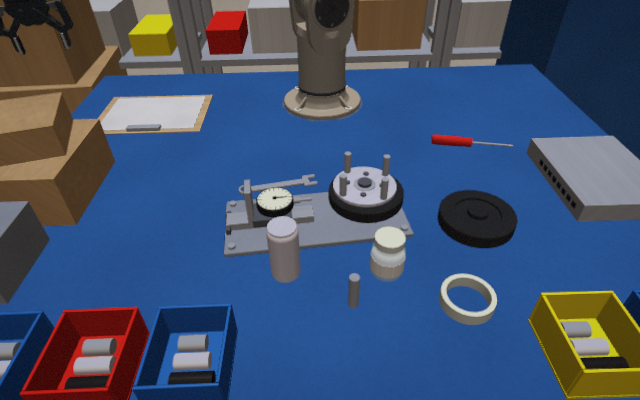

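Top view: wheel at about (275,237), dial at (376,226) with its needle pointing left to the wheel, push plate at about (413,222), jar (262,154), can (362,153). The scene view shows the same layout with four pins, and the area behind the plate is free. First I move behind the plate, staying high.

>>> apply_moves([
  [0.95, -0.59, 0, 0, 0, 0],
  [0.95, -0.59, 0, 0, 0, 0],
  [0.95, -0.59, 0, 0, 0, 0],
  [0.95, -0.59, 0, 0, 0, 0],
  [0.95, -0.59, 0, 0, 0, 0],
], claw=0)

```text
clock: 1.52
tcp_pos: [0.3888, -0.4276, 0.2316]
orientation: [-3.103, -0.488, -0.002]
contact_force: [0.9, -0.7, -0.3]
grip_width: 0.0
gripper_force: 0.0
```

>>> apply_moves([
  [0.9, -0.5, 0, 0, 0, 0.13],
  [0.9, -0.5, 0, 0, 0, 0.13],
  [0.9, -0.5, 0, 0, 0, 0.13],
  [0.9, -0.5, 0, 0, 0, 0.13],
  [0.9, -0.5, 0, 0, 0, 0.13],
])

```text
clock: 2.15
tcp_pos: [0.5659, -0.2383, 0.2314]
orientation: [-3.134, -0.174, -0.003]
contact_force: [-0.5, -0.2, -0.2]
grip_width: 0.0001
gripper_force: 0.0
```

```bash
cat >> h.py <<'E'
def go(pos,yaw=None):
    """scaled row from present pose to world pos (tool down, tool x at yaw)"""
    o=r.get_obs(); M=rot(o["orientation"]); s=M.T@(np.array(pos)-o["tcp_pos"])/.25
    t=np.zeros(3)
    if yaw is not None:
        c,n=np.cos(yaw),np.sin(yaw); T=np.array([[c,n,0],[n,-c,0],[0,0,-1]])
        t=R.from_matrix(M.T@T).as_rotvec()/(np.pi/2)
    return np.r_[s,t].round(3)
E
python3 - <<'E'
from h import *
o=r.get_obs(); M=rot(o["orientation"]); print(o["clock"],o["tcp_pos"],M[:,0],o["contact_force"],o["grip_width"])
Z=dict(axis=.06,pin=.108,plate=.084,dial=.07,tip=.06)
p=r.grab_frame("wrist"); save(p,"w1.png"); print(p["eye"])
for k,z in Z.items():
    for d in r.landmark_of(p,k)[:4 if k=="pin" else 1]: print(k,round(d["conf"],2),np.round(d["point"]),atz(p,d["point"],z).round(3))
E
```

```text
2.15 [ 0.56592545 -0.23834064  0.23141589] [0.99386578 0.11057293 0.002105  ] [-0.49642895 -0.22655425 -0.2184523 ] 0.00013882203134551397
[ 0.63545735 -0.23072687  0.37366949]
axis 0.92 [ 48. 170.] [0.543 0.066 0.06 ]
plate 0.96 [253. 179.] [ 0.565 -0.172  0.084]
dial 0.78 [202. 176.] [ 0.558 -0.112  0.07 ]
tip 0.69 [140. 172.] [ 0.553 -0.039  0.06 ]
```

View pics/w1.png

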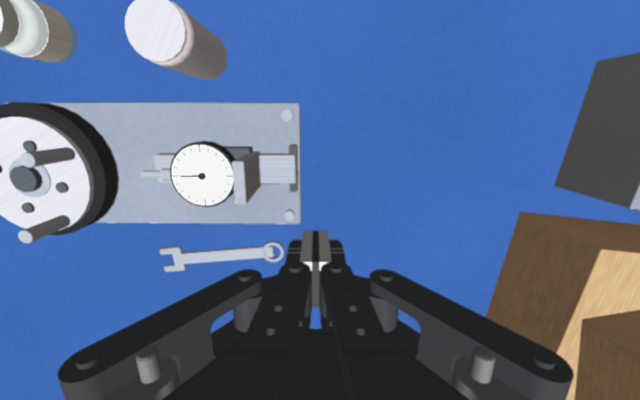

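The wrist view shows the plate's upright at (250,177), the slide retracted, and the rail end clear at (293,168). My tool axes line up with the fixture. Next: descend behind the plate.

>>> apply_moves([
  [0.02, 0, 0.6, 0, 0, 0],
  [0.02, 0, 0.6, 0, 0, 0],
  [0.02, 0, 0.6, 0, 0, 0],
  [0.02, -0.1, 0.6, 0, 0, 0],
  [0.02, -0.16, 0.6, 0, 0, 0],
])

```text
clock: 3.08
tcp_pos: [0.5625, -0.2041, 0.0811]
orientation: [-3.138, -0.159, 0.001]
contact_force: [0.8, 0.1, 1.5]
grip_width: 0.0002
gripper_force: 0.0
```

>>> apply_moves([
  [0, -0.04, 0, 0, 0, 0],
  [0, -0.08, 0, 0, 0, 0],
  [0, -0.12, 0, 0, 0, 0],
  [0, -0.16, 0, 0, 0, 0],
  [0, -0.18, 0, 0, 0, 0],
])

```text
clock: 3.7
tcp_pos: [0.5591, -0.162, 0.082]
orientation: [3.134, 0.157, 0.003]
contact_force: [0.7, -7.8, -0.4]
grip_width: -0.0001
gripper_force: 3.8
```

>>> apply_moves([
  [0.0, -0.02, 0, 0, 0, 0],
  [0.0, -0.04, 0, 0, 0, 0],
  [0.0, -0.06, 0, 0, 0, 0],
  [0.0, -0.07, 0, 0, 0, 0],
  [0.0, -0.08, 0, 0, 0, 0],
])

```text
clock: 4.32
tcp_pos: [0.5571, -0.143, 0.082]
orientation: [3.133, 0.156, 0.003]
contact_force: [0.5, -9.3, -0.3]
grip_width: -0.0002
gripper_force: 4.4
```

```bash
python3 - <<'E'
from h import *
p=r.grab_frame("top")
P={k:atz(p,r.landmark_of(p,k)[0]["point"],z) for k,z in dict(axis=.06,dial=.07,plate=.084).items()}
print(P,np.linalg.norm((P["dial"]-P["axis"])[:2]),r.get_obs()["contact_force"])
cv2.imwrite("pics/t2.png",cv2.resize(p["pixels"][170:290,220:440,::-1],None,fx=3.5,fy=3.5,interpolation=2))
E
```

```text
{'axis': array([0.53769952, 0.06418635, 0.06      ]), 'dial': array([ 0.55533362, -0.07384638,  0.07      ]), 'plate': array([ 0.56059575, -0.12488268,  0.084     ])} 0.13915457278220986 [ 0.23994192 -6.95697924  1.11549382]
```

View pics/t2.png

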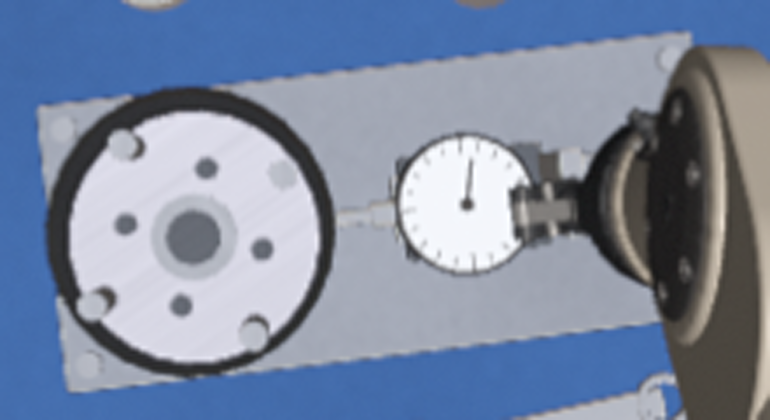

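The plunger bears on the tyre. The needle points almost up in the image, about 1.7 rad clockwise from the wheel direction, which is near the low spot. Now I push on until the stop is felt.

>>> apply_moves([
  [0, -0.008, 0, 0, 0, 0],
  [0, -0.016, 0, 0, 0, 0],
  [0, -0.02, 0, 0, 0, 0],
  [0, -0.02, 0, 0, 0, 0],
])

```text
clock: 5.03
tcp_pos: [0.557, -0.1426, 0.0821]
orientation: [3.129, 0.15, 0.005]
contact_force: [2.8, -18.0, -3.7]
grip_width: -0.0001
gripper_force: 9.3
```

Home stop felt: 18 N with no further motion. Now I back off and rise, then measure the pins and the needle.

>>> apply_moves([
  [0, 0.08, 0, 0, 0, 0],
  [0, 0.14, 0, 0, 0, 0],
  [0, 0.14, -0.25, 0, 0, 0],
  [0, 0.14, -0.5, 0, 0, 0],
  [0, 0.14, -0.5, 0, 0, 0],
])

```text
clock: 5.65
tcp_pos: [0.5633, -0.1695, 0.212]
orientation: [3.135, 0.161, 0.016]
contact_force: [-0.5, -0.0, -0.4]
grip_width: 0.0001
gripper_force: 0.0
```

```bash
cat >> h.py <<'E'
def wheelview(name):
    p=r.grab_frame("top")
    dl=[d["point"] for d in r.landmark_of(p,"pin")[:1]]
    P={k:atz(p,r.landmark_of(p,k)[0]["point"],z)[:2] for k,z in dict(axis=.06,dial=.07,tip=.06).items()}
    print({k:v.round(4) for k,v in P.items()},"pin",[atz(p,d,.108)[:2].round(4) for d in dl])
    cv2.imwrite("pics/"+name,cv2.resize(p["pixels"][170:290,220:440,::-1],None,fx=3.5,fy=3.5,interpolation=2))
    return p
E
python3 - <<'E'
from h import *
p=wheelview("t3.png")
g=lambda c,z:atz(p,(220+c[0]/3.5,170+c[1]/3.5),z)[:2]
A=g((193,237),.093);print("nut",A)
for c in [(125,145),(95,303),(255,333),(285,175)]:
    q=g(c,.128);print(q,np.linalg.norm(q-A),np.degrees(np.arctan2(*(q-A)[::-1])))
m=r.outline_of(p,"wheel")
print([ (d["conf"],d["rect"]) for d in m[:2]])
print(r.get_obs()["tcp_pos"])
E
```

```text
{'axis': array([0.5401, 0.0687]), 'dial': array([ 0.5549, -0.0794]), 'tip': array([0.5497, 0.0038])} pin [array([0.5844, 0.0941])]
nut [0.53911697 0.06667453]
[0.58435771 0.0962274 ] 0.0540379193033627 33.154017822427996
[0.50969414 0.11090572] 0.053123456481223484 123.63206305109303
[0.49479746 0.03528129] 0.05431164206490456 -144.68857092842364
[0.56924544 0.02024879] 0.05534504085735089 -57.01802443504475
[(0.73, [232.5, 195.6, 83.8, 78.6])]
[ 0.55874763 -0.16862751  0.20455211]
```

View pics/t3.png

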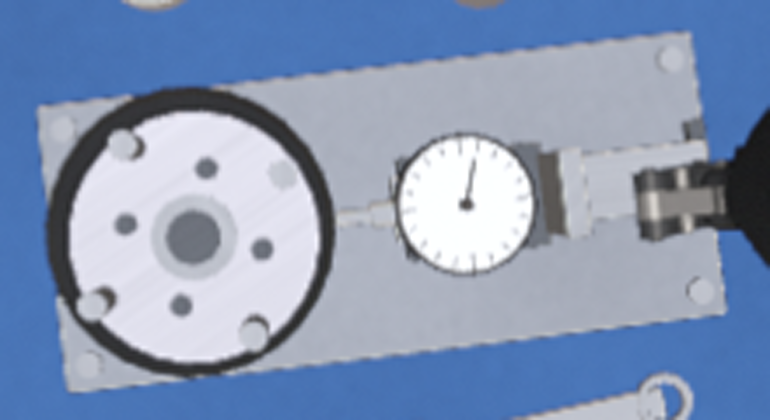

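The needle reads about 105° ≈ 1.8 rad, roughly 0.7 mm above the low spot. The tyre ring at (190,235) is thickest at the upper left, so the high spot is near world angle 62°, and the plunger is at -84°. That means turning about 146° clockwise. I'll straddle the pin at 33°, which sits at (125,145).

```bash
python3 - <<'E'
from h import *
print(r.get_obs()["joints"])
print(go((.586,.097,.20),np.radians(33)))
E
```

```text
[ 0.30381988  0.36219825 -0.14863347  1.79710807  0.06240619  0.99006145
 -1.33771786]
[ 2.180e-01 -1.046e+00  1.900e-02 -1.000e-03  2.000e-03 -3.010e-01]
```

>>> apply_moves([
  [0.04, -0.2, 0, 0, 0, -0.11],
  [0.04, -0.4, 0, 0, 0, -0.22],
  [0.04, -0.6, 0, 0, 0, -0.33],
  [0.04, -0.8, 0, 0, 0, -0.44],
  [0.04, -1.0, 0, 0, 0, -0.55],
], claw=0.32)

```text
clock: 6.58
tcp_pos: [0.5432, 0.0822, 0.2052]
orientation: [-2.777, -1.467, 0.003]
contact_force: [-0.1, -1.1, 0.2]
grip_width: 0.0272
gripper_force: 0.0
```

>>> apply_moves([
  [0, 0, 0, 0, 0, -0.11],
  [0, 0, 0, 0, 0, -0.22],
  [0, 0, 0, 0, 0, -0.33],
  [0, 0, 0, 0, 0, -0.44],
  [0, 0, 0, 0, 0, -0.55],
])

```text
clock: 7.2
tcp_pos: [0.5434, 0.0807, 0.205]
orientation: [-1.907, -2.494, 0.002]
contact_force: [-0.2, -0.8, 0.9]
grip_width: 0.0273
gripper_force: 0.0
```

```bash
python3 - <<'E'
from h import *
print(go((.5096,.1128,.17),np.radians(123.6)),r.get_obs()["joints"],r.get_obs()["grip_width"])
E
```

```text
[ 0.159 -0.097  0.14  -0.001 -0.001 -0.204] [ 0.20846741  0.35828842 -0.57970193  1.8530298   0.22939938  0.99936702
 -0.20206262] 0.02729556084454098
```

>>> apply_moves([
  [0.16, -0.1, 0.1, 0, 0, -0.11],
  [0.16, -0.1, 0.14, 0, 0, -0.2],
  [0.16, -0.1, 0.14, 0, 0, -0.2],
  [0.16, -0.1, 0.14, 0, 0, -0.2],
])

```text
clock: 7.7
tcp_pos: [0.5101, 0.1126, 0.1712]
orientation: [-1.507, -2.756, 0.0]
contact_force: [0.9, -0.6, -0.8]
grip_width: 0.0271
gripper_force: 0.0
```

```bash
python3 - <<'E'
from h import *
print(go((.5096,.1128,.1),np.radians(123.6)))
p=r.grab_frame("wrist"); save(p,"w4.png")
for d in r.landmark_of(p,"pin")[:4]: print(d["conf"],d["point"],atz(p,d["point"],.108))
E
```

```text
[ 0.002 -0.001  0.285 -0.    -0.    -0.01 ]
0.97 [379.3, 273.1] [0.58507309 0.09472591 0.108     ]
```

View pics/w4.png

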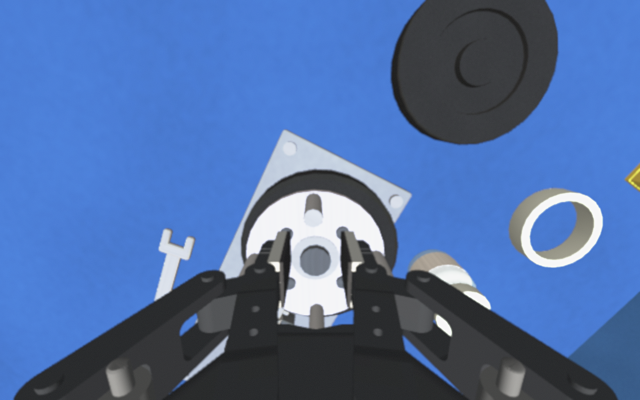

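The wrist view shows the target pin at (314,210), centred laterally between the fingers at about (275,265) and (352,265). Descend and straddle it.

>>> apply_moves([
  [0, 0, 0.1, 0, 0, 0],
  [0, 0, 0.2, 0, 0, 0],
  [0, 0, 0.28, 0, 0, 0],
  [0, 0, 0.28, 0, 0, 0],
])

```text
clock: 8.3
tcp_pos: [0.5091, 0.1125, 0.1005]
orientation: [-1.503, -2.757, 0.002]
contact_force: [0.1, -0.1, 0.7]
grip_width: 0.0273
gripper_force: 0.0
```

>>> apply_moves([
  [-0.003, 0.038, 0, 0, 0, 0.111],
  [-0.013, 0.075, 0, 0, 0, 0.222],
  [-0.03, 0.11, 0, 0, 0, 0.333],
  [-0.052, 0.141, 0, 0, 0, 0.444],
  [-0.079, 0.168, 0, 0, 0, 0.556],
])

```text
clock: 8.93
tcp_pos: [0.5536, 0.1189, 0.1015]
orientation: [-2.532, -1.856, 0.007]
contact_force: [-6.7, -1.3, 0.5]
grip_width: 0.0273
gripper_force: 3.0
```

```bash
python3 - <<'E'
from h import *
o=r.get_obs(); print(o["contact_force"],o["grip_width"],o["joints"][6])
a=np.radians(73.6);print(go((.540+.055*np.cos(a),.067+.055*np.sin(a),.1),a))
E
```

```text
[-6.68403882 -1.32681536  0.46050846] 0.027320834938683997 -0.8444713885643808
[ 0.006  0.006  0.006 -0.003  0.002 -0.012]
```

Tracking well. Two more arcs.

>>> apply_moves([
  [-0.003, 0.038, 0, 0, 0, 0.111],
  [-0.013, 0.075, 0, 0, 0, 0.222],
  [-0.03, 0.11, 0, 0, 0, 0.333],
  [-0.052, 0.141, 0, 0, 0, 0.444],
  [-0.079, 0.168, 0, 0, 0, 0.556],
])

```text
clock: 9.55
tcp_pos: [0.5882, 0.0901, 0.1016]
orientation: [-3.078, -0.614, 0.005]
contact_force: [-4.6, 3.8, -2.4]
grip_width: 0.0275
gripper_force: 3.1
```

>>> apply_moves([
  [-0.003, 0.038, 0, 0, 0, 0.111],
  [-0.013, 0.075, 0, 0, 0, 0.222],
  [-0.03, 0.11, 0, 0, 0, 0.333],
  [-0.04, 0.125, 0, 0, 0, 0.389],
  [-0.04, 0.125, 0, 0, 0, 0.389],
])

```text
clock: 10.18
tcp_pos: [0.5933, 0.0572, 0.1023]
orientation: [-3.121, 0.333, -0.002]
contact_force: [0.6, 4.0, -1.9]
grip_width: 0.0271
gripper_force: 2.0
```

```bash
python3 - <<'E'
from h import *
o=r.get_obs(); M=rot(o["orientation"]); print(o["contact_force"],o["joints"][6],np.degrees(np.arctan2(M[1,0],M[0,0])))
p=wheelview("t5.png"); p=r.grab_frame("scene")
d=r.landmark_of(p,"dial")[0]["point"]; print(d)
u,v=int(d[0])-75,int(d[1])-60
cv2.imwrite("pics/s5.png",cv2.resize(p["pixels"][v:v+120,u:u+200,::-1],None,fx=4,fy=4,interpolation=2))
E
```

```text
[ 0.64696924  4.01327236 -1.91348476] -1.9873006605068575 -12.177700860168931Traceback (most recent call last):
  File "<stdin>", line 3, in <module>
  File "h.py", line 25, in wheelview
    P={k:atz(p,r.landmark_of(p,k)[0]["point"],z)[:2] for k,z in dict(axis=.06,dial=.07,tip=.06).items()}
               ~~~~~~~~~~~~~~~~~~^^^
IndexError: list index out of range
```

```bash
python3 - <<'E'
from h import *
a=r.grab_frame("top")["pixels"][170:290,220:440,::-1]; p=r.grab_frame("scene")
b=p["pixels"][150:250,200:420,::-1]
f=lambda i:cv2.resize(i,None,fx=2.6,fy=2.6,interpolation=2)
cv2.imwrite("pics/c5.png",np.vstack([f(a),f(b)]))
E
```

```text
(no output)
```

View pics/c5.png

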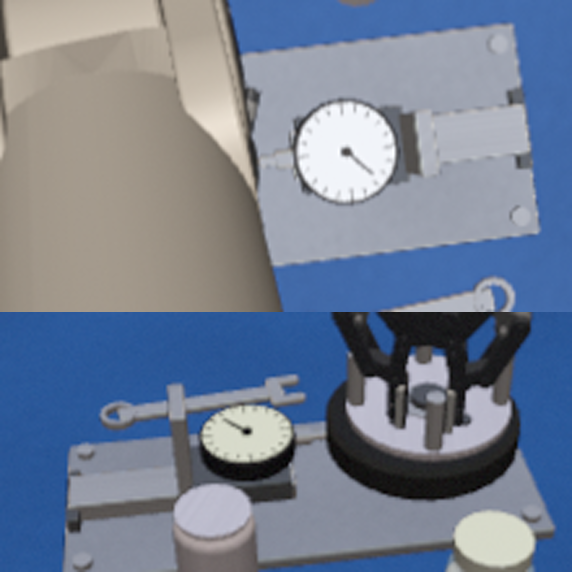

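The top crop shows the needle going from (346,152) to (373,174), about 225° ≈ 3.93 rad, close to the maximum of 4.1. I go another 20° clockwise and measure the needle by code.

>>> apply_moves([
  [-0.001, 0.019, 0, 0, 0, 0.056],
  [-0.003, 0.038, 0, 0, 0, 0.111],
  [-0.008, 0.057, 0, 0, 0, 0.167],
  [-0.013, 0.075, 0, 0, 0, 0.222],
  [-0.013, 0.075, 0, 0, 0, 0.222],
])

```text
clock: 11.05
tcp_pos: [0.5867, 0.0381, 0.1022]
orientation: [-3.017, 0.869, -0.003]
contact_force: [1.5, 2.6, 0.1]
grip_width: 0.0271
gripper_force: 1.8
```

```bash
cat >> h.py <<'E'
def needle(p):
    # dial face: centre from white blob, needle from the dark pixels within it
    g=p["pixels"].astype(float).mean(2)
    c0=np.array((220+346/2.6,170+152/2.6))
    yy,xx=np.mgrid[:400,:640]; d=np.hypot(xx-c0[0],yy-c0[1])
    w=np.clip(200-g,0,None)*((d<13.5)&(d>4))
    dx,dy=(w*(xx-c0[0])).sum(),(w*(yy-c0[1])).sum()
    return np.radians((180+np.degrees(np.arctan2(dy,dx))+6.2)%360)
E
python3 - <<'E'
from h import *
p=r.grab_frame("top"); print(needle(p)); save(p,"t6.png")
o=r.get_obs(); print(o["contact_force"],o["joints"][6])
i=cv2.imread("pics/c5.png")[:312]; t=cv2.resize(i,(220,120),interpolation=3); a=np.zeros((400,640,3),np.uint8); a[170:290,220:440]=t
print("before",needle(dict(pixels=a)))
E
```

```text
3.8879462146145958
[0.70601274 3.584127   1.90686752] -2.255109727063662
before 3.92315151789457
```

The needle went from 3.92 to 3.89 over 20°, so the peak has just been passed. I go back a little using the other finger: about 13° of slack plus 9°.

>>> apply_moves([
  [-0.004, -0.045, 0, 0, 0, -0.11],
  [-0.012, -0.072, 0, 0, 0, -0.21],
  [-0.018, -0.086, 0, 0, 0, -0.256],
  [-0.018, -0.086, 0, 0, 0, -0.256],
])

```text
clock: 11.6
tcp_pos: [0.593, 0.0553, 0.1015]
orientation: [3.129, -0.252, -0.002]
contact_force: [-2.0, -4.1, 3.6]
grip_width: 0.0271
gripper_force: 2.3
```

```bash
python3 - <<'E'
from h import *
p=r.grab_frame("top"); print(needle(p))
o=r.get_obs(); M=rot(o["orientation"]);print(o["contact_force"],o["gripper_force"],np.degrees(np.arctan2(M[1,0],M[0,0])))
E
```

```text
3.9096755563423886
[-2.44648233 -4.85286652  2.44194089] 2.740476205945015 -9.260477652250625
```

>>> apply_moves([
  [0, 0.025, 0, 0, 0, 0.07],
  [0, 0.025, 0, 0, 0, 0.07],
  [0, 0.025, -0.2, 0, 0, 0.07],
  [0, 0.025, -0.4, 0, 0, 0.07],
  [0, 0.025, -0.6, 0, 0, 0.07],
])

```text
clock: 12.28
tcp_pos: [0.5923, 0.0525, 0.253]
orientation: [-3.114, 0.418, -0.0]
contact_force: [0.5, 0.4, -0.7]
grip_width: 0.0274
gripper_force: 0.0
```

>>> apply_moves([
  [-0.2, 0, -0.1, 0, 0, 0],
  [-0.4, 0, -0.1, 0, 0, 0],
  [-0.6, 0, -0.1, 0, 0, 0],
  [-0.8, 0, -0.1, 0, 0, 0],
  [-0.8, 0, -0.1, 0, 0, 0],
])

```text
clock: 12.9
tcp_pos: [0.3969, 0.1064, 0.2765]
orientation: [3.114, -0.413, 0.0]
contact_force: [1.6, -0.1, 0.7]
grip_width: 0.0276
gripper_force: 0.0
```

```bash
python3 - <<'E'
from h import *
p=r.grab_frame("top"); print(needle(p)); print(r.get_obs()["contact_force"],r.get_obs()["tcp_pos"])
cv2.imwrite("pics/t7.png",cv2.resize(p["pixels"][170:290,220:440,::-1],None,fx=3.5,fy=3.5,interpolation=2))
E
```

```text
3.9076057093037675
[0.53160867 0.16336922 0.03737543] [0.39896457 0.10594986 0.27679788]
```

View pics/t7.png

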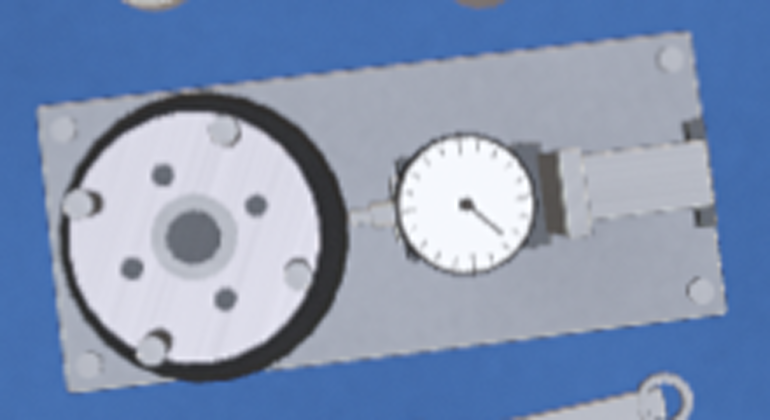

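The ring is now thickest on the right, towards the plunger, and the needle points to (502,234). As a quick check, I fit the tyre's outline centre.

```bash
python3 - <<'E'
from h import *
for n in ("t3.png","t7.png"):
    g=cv2.imread("pics/"+n).max(2)
    m=np.zeros_like(g); cv2.circle(m,(197,237),165,255,-1)
    b=((g<85)&(m>0)).astype(np.uint8)
    k,l,s,_=cv2.connectedComponentsWithStats(b); i=1+s[1:,4].argmax()
    c=max(cv2.findContours((l==i).astype(np.uint8),cv2.RETR_EXTERNAL,cv2.CHAIN_APPROX_NONE)[0],key=len)
    (x,y),ax,_=cv2.fitEllipse(cv2.convexHull(c)); print(n,x,y,ax)
E
```

```text
t3.png 189.98614501953125 231.4887237548828 (285.81610107421875, 287.6916198730469)
t7.png 203.786865234375 236.8358154296875 (286.37872314453125, 287.70892333984375)
```

Needle slope and tyre-centre fit agree: the wheel is about 8° past the peak, well under 0.1 mm below the highest reading. Handing in.

```bash
python3 -c "
from bench import r
print(r.hand_in())"
```

```text
the job is handed in; nothing more can be done
None
```

I pushed the slide home first, then turned the wheel so the high spot sits under the plunger, about 8° past its peak and an estimated 0.1 mm or less below the highest reading. The gripper is clear and I never went near the jar or can. The job is handed in at about 13 s, with no verdict returned.

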